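# Raise the wheel-cleaning hood's window to its marker and lock it

## Task

Open the reaction wheel hood for cleaning: with the fingertips beneath the lip of the sloping window, gently push the window up until the lip's lower edge is level with the marker block on the left rail. Then press the broad round brake button beside the hood all the way down and move clear. Grasp nothing, and leave the marker and the things on the countertop where they are.

Things in the scene. Friction and masses are not known exactly. Their poses are not given: they have to be found in the camera images.
- lip (a point): Finger lip of the window facing the robot: aluminium wedge 260 mm wide, 34 mm out from the clear pane, flat underside, top sloping back to the pane. Origin: middle of the underside's front edge, 127 mm or more above the countertop. x square into the pane (its face at x = 34 mm, running on 85 mm below the lip), y left, z up the slide's slope, which leans 0.70 rad back from vertical. Free space beneath.
- sash (a joint): How far the window has been slid up along its slope, m: 0 lowest, 0.16 end stop. The window is counterweighted, takes about 3 to 6 N to move and stays where it is left. The right place lies 40 to 125 mm up the slope from the start and never at the end stop.
- mark (a point): Marker: dark steel block on the hood's left rail, 36 mm wide, 16 mm tall along the slope. The point is the centre of its front face, 160 mm left of the lip's middle; axes as the lip's. The window is right when the lip's lower front edge lies within the block's height, best at its centre (lip origin at z = 0 in this frame).
- brake (a joint): Travel of the brake button, m: 0 up, 0.012 fully down. About 5 N of friction; it stays where it is left.
- brake_top (a point): Centre of the flat top of the brake button, a round aluminium palm button of 92 mm diameter on a 100 mm grey box, to the right of the hood (245 mm right of the window's middle), top 68 mm above the countertop when up. It is pressed straight down.
- petri_dish: Bystander: glass petri dish, 84 mm across, 16 mm high, loose on the countertop; origin at the centre of its underside.
- fastener_cup: Bystander: titanium cup, 56 mm across, 40 mm high, loose; origin at the centre of its underside.
- lid_ring: Bystander: black lid ring, 76 mm across, 12 mm high, loose; origin at the centre of its underside.
- balance_weight: Bystander: polished tungsten balance weight with a waist and small head, 32 mm across, 37 mm high, loose; origin at the centre of its underside.

How it is judged:
By the outcome, as a careful person would: the job done as asked, in the order asked, and still so for the second after the job is handed in, with the robot touching nothing.
It also fails if it takes over 58 s, if anything falls off the work surface, if the arm or the gripper's body presses on something with over 40 N, if the wrist force passes 120 N, or if a joint passes its speed limit or range.

## Robot

A 7-joint arm with a two-finger parallel gripper is mounted at the origin on the work surface. World frame = base frame: x ahead of the robot, y to its left, z up, the work surface at z = 0. Lengths are in m, angles in rad, forces in N, time in s.
With the tool pointing down it reaches from about 0.35 to 0.9 m from the base axis. Payload 8.1 kg.
Tool frame: the origin (TCP) lies at the very end of the fingers, on their centre line; the grasp point (between the pads) lies 19 mm behind it (bot.grip_depth is the distance from the TCP to the grasp point, in m); z points along the fingers, y is the direction in which the jaws open and shut (so a half turn about z gives the same grasp; the last joint's range is limited). The gripper opens to 92 mm and grips with 3 to 60 N. Pads are 19 mm wide; open, the fingers measure 130 mm over their backs; the gripper's body (75 mm by 190 mm) begins 47 mm behind the grasp point.
Start: joints at [-1.203, 0.434, 0.025, 1.573, -0.012, 1.134, -0.075], TCP at [0.284, 0.557, 0.227] pointing down, gripper open.
Joint ranges: [-2.62, 2.62], [-0.44, 2.09], [-1.27, 1.32], [0.08, 2.57], [-1.32, 4.46], [0.12, 2], [-2.74, 2.74]. Speed limits (rad/s): [2.22, 2.22, 3.01, 3.01, 3.14, 3.14, 3.14].

## Interface

Orientations are given as a unit quaternion [w, x, y, z].
In Python, from cell import bot gives the robot as it stands. The module is installed in compiled form; this text tells all that it offers. Calls block until the motion is done:
- bot.reach(position, orientation): joint-space move of the TCP to a pose.
- bot.servo_line(position, max_speed=0.15, rotation=None): straight line of the TCP; rotation=None keeps the orientation; max_speed is the mean speed in m/s.
- bot.move_j(angles): joint-space move.
- bot.gripper_to(opening, grasp_force=None): finger opening in m; grasp_force is the grip in N (None keeps the last); returns when the fingers have stopped.
- bot.pause(seconds).
- bot.solve_ik(position, orientation): joint angles nearest the present ones, or None.
- bot.get_obs(): the state.
- bot.get_image(name): name is "scene" or "top" or "wrist"; returns (picture, depth): 400x640x3 uint8, blue, green, red; 400x640 float32, m along the optical axis (not along the pixel's ray), 0 where there is no reading.
- bot.camera_params(name): a dict with "fx", "fy", "cx", "cy" (pixels), "k1" (the pictures are not rectified: a ray, as slopes to the right and down, at radius r is drawn at 1 + k1 r^2 times it, then the intrinsics apply), "T" (4x4, takes a point from camera to world coordinates); the wrist camera has in their place "tool_from_camera" (4x4, takes a point from camera to tool coordinates, whose origin is the TCP and whose axes are the flange's). Camera axes: x right, y down, z forward; pixel columns grow to the right and rows downward; lengths in m; the calibration is good to about 2 mm. A picture is of the moment at which its call begins: read the wrist's pose just before it. camera_params takes no time and is no camera call.
A pose or a line that the arm cannot do raises bot.MotionError and nothing moves.
- bot.hand_in(): hands the job in, once; it reports no verdict.
The state is a dict: "time": time; "joint_pos": joint angles; "joint_vel": joint speeds; "joint_efforts": joint torques, N m; "eef_pos": TCP position; "eef_rot": TCP orientation; "ft_force": force on the tool from outside, world axes, zero at the start; "wrist_torque": the same for the moment, N m; "gripper_width": finger opening in m.
Only numpy, scipy, OpenCV 4.12 (cv2) and the standard library are available. Lean on these libraries where they do the work, as an engineer would, in place of code of your own. Each camera call takes 0.05 s, during which the arm holds its last target. There are 200 camera calls.

## Working session

There is one attempt and no reset: what is moved stays moved. The work goes in short steps, each a Python script; the robot and the scene stay as the last script left them, time stands still between calls to the robot, and variables do not carry over. Pictures are saved under pics/ and viewed, about 8 in all and at most 12, crops included, and the job is handed in when it is done.

```bash
mkdir -p pics
cat > h.py <<'E'
import numpy as np, cv2
from cell import bot
def snap(n,f):
    im,d=bot.get_image(n); cv2.imwrite(f'pics/{f}.png',im); np.savez(f'pics/{f}.npz',im=im,d=d); return im,d
def ray(p,uv):
    uv=np.atleast_2d(np.array(uv,float)); K=np.array([[p['fx'],0,p['cx']],[0,p['fy'],p['cy']],[0,0,1]])
    return cv2.undistortPoints(uv[:,None],K,np.array([p['k1'],0,0,0,0.]))[:,0]
def pts(n,uv,d):
    p=bot.camera_params(n); r=ray(p,uv); uv=np.atleast_2d(uv).astype(int)
    z=d[uv[:,1],uv[:,0]]; c=np.c_[r*z[:,None],z]
    return c@p['T'][:3,:3].T+p['T'][:3,3]
E
python3 - <<'E'
from h import *
for n in('scene','top'):
    snap(n,n+'0'); p=bot.camera_params(n); print({k:np.round(v,4).tolist() for k,v in p.items()})
print(bot.get_obs())
E
```

```text
{'fx': 366.1009, 'fy': 366.1009, 'cx': 315.4652, 'cy': 191.2676, 'k1': -0.0336, 'T': [[-0.8546, 0.3978, -0.3337, 0.7759], [0.5192, 0.6511, -0.5536, 0.4305], [-0.0029, -0.6464, -0.763, 0.7022], [0.0, 0.0, 0.0, 1.0]]}
{'fx': 402.9387, 'fy': 402.9387, 'cx': 322.8467, 'cy': 197.4158, 'k1': -0.1009, 'T': [[-0.0131, -0.9813, 0.1922, 0.3542], [-0.9996, 0.0179, 0.0236, 0.0261], [-0.0267, -0.1918, -0.9811, 0.8696], [0.0, 0.0, 0.0, 1.0]]}
{'time': 0.1, 'joint_pos': array([-1.20260942,  0.43514353,  0.02496731,  1.57400857, -0.01161287,
        1.13397694, -0.07507301]), 'joint_vel': array([-2.40338072e-04, -4.78408858e-05, -2.25065321e-03, -3.84764275e-03,
        1.01012665e-03, -3.13942373e-04, -6.16519508e-04]), 'joint_efforts': array([ 2.68023708e-03, -6.69127107e+01,  9.87761468e-01, -3.15142608e+01,
       -6.05192827e-02,  3.74222849e-02,  1.12469070e-04]), 'eef_pos': array([0.28332655, 0.55658303, 0.22602848]), 'eef_rot': array([-1.06978662e-04,  2.33246069e-01,  9.72417496e-01, -6.87388357e-04]), 'ft_force': array([0.40665581, 0.21296018, 0.12062933]), 'wrist_torque': array([-0.03586778, -0.047982  , -0.00885497]), 'gripper_width': 0.09186072047080955}
```

View pics/scene0.png

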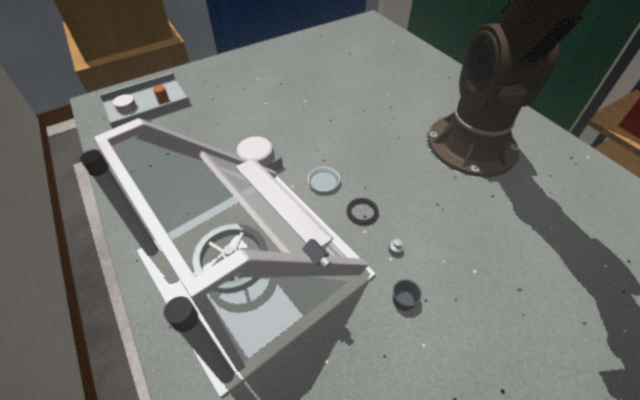

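View pics/top0.png

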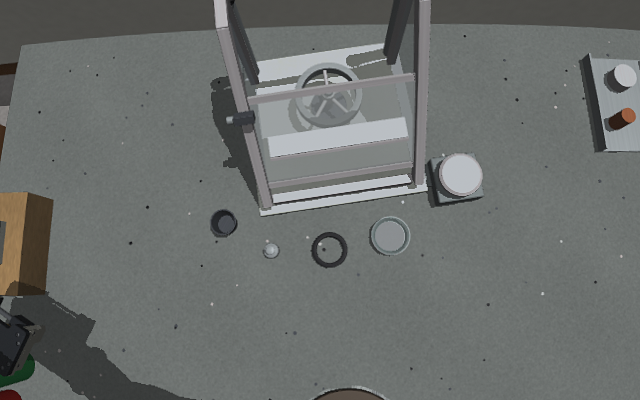

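The scene view looks from behind the hood, with the marker near (316,250), the lip bar from (240,165) to (325,240) and the button at (255,150). The top view has the lip at (268–408, 118–155), the marker at (240,118), the button at (461,174) and four bystanders in front of the hood. I'll enlarge the hood next.

Run:
```python
from h import *
z=np.load('pics/top0.npz'); im,d=z['im'],z['d']
cv2.imwrite('pics/crop1.png',cv2.resize(im[75:225,210:490],None,fx=2.8,fy=2.8,interpolation=cv2.INTER_CUBIC))
q=[(270,136),(273,156),(340,148),(407,136),(406,119),(340,128),(270,135),(275,165),(240,118),(232,119),(250,117),(461,174),(224,222),(271,250),(330,250),(390,236),(262,212),(426,188),(266,207),(418,184),(245,130),(420,120)]
for a,b in zip(q,pts('top',q,d)): print(a,b.round(4))
```

```text
(270, 136) [0.6133 0.1409 0.1559]
(273, 156) [0.574  0.1347 0.1558]
(340, 148) [0.5865 0.0103 0.1565]
(407, 136) [ 0.608  -0.1151  0.1554]
(406, 119) [ 0.6434 -0.1161  0.1512]
(340, 128) [0.6249 0.0095 0.1585]
(270, 135) [0.6146 0.1407 0.1576]
(275, 165) [0.5709 0.1382 0.1055]
(240, 118) [0.6229 0.1827 0.2238]
(232, 119) [0.6228 0.1975 0.2206]
(250, 117) [0.6232 0.1648 0.2261]
(461, 174) [ 0.5559 -0.2405  0.0651]
(224, 222) [0.4729 0.2644 0.0042]
(271, 250) [0.4085 0.1546 0.0385]
(330, 250) [ 4.093e-01  3.320e-02 -4.000e-04]
(390, 236) [ 0.4369 -0.0964  0.0028]
(262, 212) [0.4925 0.1792 0.0119]
(426, 188) [ 0.5386 -0.1778  0.0141]
(266, 207) [0.4982 0.1656 0.0414]
(418, 184) [ 0.5419 -0.1552  0.0401]
(245, 130) [0.6163 0.1826 0.1829]
(420, 120) [ 0.6383 -0.141   0.1581]
```

View pics/crop1.png

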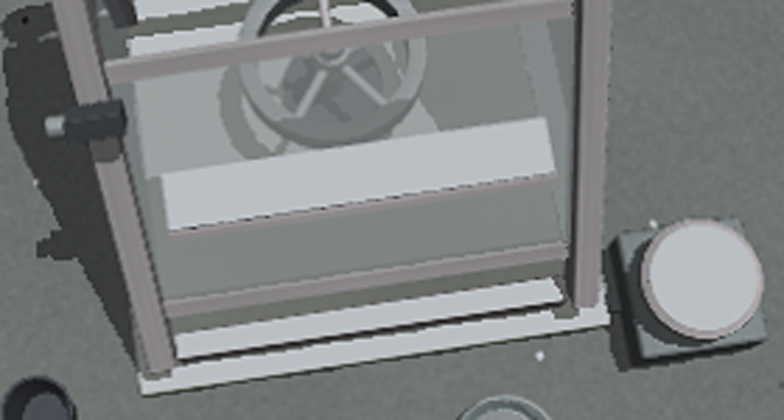

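Front edge of the lip: crop (168,233)–(555,178), i.e. px (270,158)–(408,139). The hood's yaw is about 0.13 rad. Marker block is around px (244,118). Next I'll look squarely at the pane with the wrist camera.

```bash
cat >> h.py <<'E'
from scipy.spatial.transform import Rotation as R
TH=0.70
def frame(yaw):
    h=np.array([np.cos(yaw),np.sin(yaw),0]); u=np.array([0,0,1.])
    x=np.cos(TH)*h-np.sin(TH)*u; z=np.sin(TH)*h+np.cos(TH)*u
    return np.c_[x,np.cross(z,x),z]      # columns x,y(left),z
def quat(M): return R.from_matrix(M).as_quat()[[3,0,1,2]]
def wristT():
    o=bot.get_obs(); T=np.eye(4); T[:3,:3]=R.from_quat(np.r_[o['eef_rot'][1:],o['eef_rot'][0]]).as_matrix(); T[:3,3]=o['eef_pos']
    return T@bot.camera_params('wrist')['tool_from_camera']
def toolrot(F,s=1): # tool z = lip x, tool y = s*lip y
    z=F[:,0]; y=s*F[:,1]; return np.c_[np.cross(y,z),y,z]
E
python3 - <<'E'
from h import *
d=np.load('pics/top0.npz')['d']
a=pts('top',[(275,156),(300,152),(340,146),(380,141),(403,137.5)],d); print(a.round(4))
k=np.polyfit(a[:,1],a[:,0],1); yaw=-np.arctan(k[0]); print(yaw,k)
print(bot.camera_params('wrist'))
F=frame(yaw); L=np.array([.587,.0103,.152])
for s in(1,-1):
  for b in (.2,.12,.0): print(s,b,L-b*F[:,0],bot.solve_ik(L-b*F[:,0],quat(toolrot(F,s))))
  print(bot.solve_ik(L+.125*F[:,2],quat(toolrot(F,s))))
E
```

```text
[[ 0.5737  0.1309  0.1566]
 [ 0.5809  0.0846  0.1547]
 [ 0.5908  0.0102  0.1551]
 [ 0.5995 -0.0644  0.1541]
 [ 0.6055 -0.1077  0.1544]]
0.13008924650864576 [-0.13082809  0.59146611]
{'fx': 351.8694759181852, 'fy': 351.8694759181852, 'cx': 321.9113469557708, 'cy': 201.55101786795362, 'k1': 0.002583404521143204, 'tool_from_camera': array([[ 7.60706051e-04, -9.62695829e-01, -2.70584852e-01,
         7.20177057e-02],
       [ 9.99999670e-01,  6.55617838e-04,  4.78760144e-04,
        -1.96514736e-04],
       [-2.83500138e-04, -2.70585127e-01,  9.62696010e-01,
        -1.57658516e-01],
       [ 0.00000000e+00,  0.00000000e+00,  0.00000000e+00,
         1.00000000e+00]])}
1 0.2 [ 0.4353241  -0.00954347  0.28084354] None
1 0.12 [ 0.49599446 -0.00160608  0.22930612] None
1 0.0 [0.587  0.0103 0.152 ] [ 0.7506965   0.53541642 -1.05260275  2.46088676  2.51523367  0.65504271
 -0.7468796 ]
[-0.67313525  0.22622482  0.69116401  2.29475459  3.89795517  0.28711591
 -2.33002175]
-1 0.2 [ 0.4353241  -0.00954347  0.28084354] None
-1 0.12 [ 0.49599446 -0.00160608  0.22930612] None
-1 0.0 [0.587  0.0103 0.152 ] [ 0.7506965   0.53541642 -1.05260275  2.46088676  2.51523367  0.65504271
  2.39471305]
[ 0.47943608  0.27596057 -0.67143308  2.21372878  2.44539013  0.22288523
  2.35815209]
```

Run:
```python
from h import *
F=frame(.13); L=np.array([.589,.0103,.152])
Q={}
for s in(1,):
 for a in(-.6,-.3,0,.3,.6):
  for p in(0,.2,.4,.7):
   for y in(-.06,0,.06):
    M=F@R.from_euler('zy',[a,-p]).as_matrix(); T=toolrot(M,s); r=[]
    for z,b in((-.03,.08),(-.03,.04),(-.03,-.02),(-.01,-.02),(.04,-.02),(.09,-.02),(.115,-.02),(.09,.06),(.09,.12)):
     q=bot.solve_ik(L+F@np.array([0,y,z])-b*M[:,0]+0,quat(T)); r.append(q)
    print(a,p,y,''.join('.' if q is None else 'X' for q in r), None if r[4] is None else r[4].round(2))
```

```text
-0.6 0 -0.06 XXXXXXXXX [-0.88  0.53  0.58  2.37  2.    0.61 -0.93]
-0.6 0 0 XXXXXXXXX [-1.    0.53  0.56  2.33  1.76  0.64 -0.81]
-0.6 0 0.06 XXXXXXXXX [-1.09  0.54  0.51  2.28  1.55  0.7  -0.69]
-0.6 0.2 -0.06 ..XXXXXXX [-0.87  0.63  0.53  2.46  2.23  0.85 -1.38]
-0.6 0.2 0 XXXXXXXXX [-1.05  0.65  0.58  2.43  2.03  0.79 -1.3 ]
-0.6 0.2 0.06 XXXXXXXXX [-1.17  0.66  0.57  2.37  1.81  0.79 -1.17]
-0.6 0.4 -0.06 ..XXXXXXX [-0.45  0.71 -0.06  2.49  2.16  1.38 -1.42]
-0.6 0.4 0 ..XXXXXXX [-0.8   0.72  0.2   2.46  2.03  1.22 -1.49]
-0.6 0.4 0.06 XXXXXXXXX [-1.24  0.84  0.63  2.43  1.95  0.9  -1.58]
-0.6 0.7 -0.06 ..XXXXXX. [-0.67  0.99  0.21  2.51  2.14  1.61 -1.96]
-0.6 0.7 0 XXXXXXXXX [-1.06  1.08  0.52  2.48  2.03  1.28 -2.07]
-0.6 0.7 0.06 XXXXXXXXX [-1.26  1.09  0.6   2.43  1.89  1.13 -1.98]
-0.3 0 -0.06 ..XXXXXXX [-0.32  0.35  0.13  2.42  2.51  0.56 -1.1 ]
-0.3 0 0 ..XXXXXXX [-0.65  0.37  0.33  2.43  2.37  0.55 -1.11]
-0.3 0 0.06 .XXXXXXXX [-0.9   0.39  0.45  2.41  2.18  0.53 -1.07]
-0.3 0.2 -0.06 ....XXXX. [-0.35  0.49  0.16  2.54  2.73  0.95 -1.44]
-0.3 0.2 0 ....XXXX. [-0.53  0.49
[... 1915 characters left out ...]
29  0.67 -2.74]
0.6 0 0 XX.X..... None
0.6 0 0.06 X.XXX.... [-0.52  0.84  1.15  2.29  4.45  1.63 -2.6 ]
0.6 0.2 -0.06 XXXXXXXXX [-0.22  1.02  1.14  2.21  4.4   1.96 -2.36]
0.6 0.2 0 X.XXXXXXX [-0.34  1.    1.14  2.3   4.35  1.93 -2.36]
0.6 0.2 0.06 XXXXXXX.. [ 1.05  0.91 -1.11  2.26  4.01  0.33 -1.59]
0.6 0.4 -0.06 XXXXXXXXX [-0.01  0.91  0.76  2.24  4.37  1.83 -2.06]
0.6 0.4 0 ..XXXXXX. [ 1.19  1.08 -1.11  2.23  4.27  0.41 -1.52]
0.6 0.4 0.06 XXXXXXXX. [ 1.07  1.06 -1.1   2.31  3.91  0.51 -1.22]
0.6 0.7 -0.06 XXXXXXXXX [ 0.25  0.98  0.39  2.22  4.34  1.88 -1.67]
0.6 0.7 0 X.XXXXXX. [ 0.53  0.92 -0.13  2.28  4.32  1.5  -1.48]
0.6 0.7 0.06 XXXXXXXXX [ 1.19  1.49 -1.26  2.31  3.87  0.48 -0.64]
```

```bash
cat >> h.py <<'E'
def tool2(F,a): # fingers along lip x turned by a about slope axis, jaws along the slope, camera on the right
    M=F@R.from_euler('z',a).as_matrix(); return np.c_[-M[:,1],-M[:,2],M[:,0]]
E
python3 - <<'E'
from h import *
F=frame(.13); L=np.array([.589,.0103,.152])
for s in(1,-1):
 for a in(-.35,-.45,-.55,-.65):
   T=tool2(F,a)@np.diag([s,s,1])
   for y in(0,.03,.06):
    r=[bot.solve_ik(L+F@np.array([0,y,z])-b*T[:,2],quat(T)) for z,b in((.03,.1),(-.05,.06),(-.05,-.024),(-.02,-.024),(.04,-.024),(.1,-.024),(.09,.06))]
    print(s,a,y,''.join('.' if q is None else 'X' for q in r), *[q if q is None else q.round(2).tolist() for q in (r[0],r[2],r[5])])
E
```

```text
1 -0.35 0 X.XXXXX [-0.73, 0.1, 0.07, 2.5, 1.68, 0.72, 0.97] [-0.55, 0.54, 0.1, 2.57, 2.37, 0.86, 0.26] [-0.51, 0.32, 0.15, 2.28, 1.96, 0.54, 0.9]
1 -0.35 0.03 X.XXXXX [-0.78, 0.12, 0.04, 2.48, 1.6, 0.77, 0.99] [-0.64, 0.54, 0.1, 2.55, 2.27, 0.85, 0.28] [-0.56, 0.33, 0.13, 2.26, 1.87, 0.58, 0.95]
1 -0.35 0.06 X.XXXXX [-0.83, 0.14, 0.0, 2.45, 1.52, 0.81, 1.0] [-0.73, 0.55, 0.11, 2.53, 2.17, 0.83, 0.31] [-0.62, 0.33, 0.1, 2.25, 1.78, 0.62, 0.98]
1 -0.45 0 X.XXXXX [-0.77, 0.18, 0.02, 2.45, 1.54, 0.86, 0.99] [-0.65, 0.58, 0.12, 2.53, 2.17, 0.87, 0.34] [-0.56, 0.36, 0.12, 2.25, 1.79, 0.66, 1.0]
1 -0.45 0.03 XXXXXXX [-0.82, 0.2, -0.01, 2.42, 1.47, 0.9, 1.0] [-0.73, 0.58, 0.13, 2.51, 2.06, 0.86, 0.37] [-0.6, 0.36, 0.1, 2.23, 1.71, 0.7, 1.03]
1 -0.45 0.06 XXXXXXX [-0.87, 0.22, -0.04, 2.39, 1.41, 0.94, 1.01] [-0.81, 0.58, 0.12, 2.48, 1.96, 0.86, 0.41] [-0.65, 0.37, 0.08, 2.21, 1.64, 0.74, 1.06]
1 -0.55 0 XXXXXXX [-0.81, 0.26, -0.02, 2.39, 1.44, 0.98, 1.0] [-0.73, 0.61, 0.14, 2.49, 1.97, 0.9, 0.43] [-0.59, 0.4, 0.09, 2.21, 1.66, 0.79, 1.06]
1 -0.55 0.03 XXXXXXX [-0.85, 0.28, -0.04, 2.36, 1.38, 
[... 1850 characters left out ...]
.91, 0.63, 0.28, 2.47, 1.91, 0.82, -2.72] [-1.03, 0.46, 0.6, 2.22, 1.59, 0.59, -2.11]
-1 -0.55 0.06 XXXXXXX [-1.2, 0.31, 0.31, 2.34, 1.3, 0.93, -2.1] [0.02, 0.91, -1.07, 2.36, 1.77, 1.7, -2.36] [-1.09, 0.48, 0.61, 2.2, 1.5, 0.61, -2.06]
-1 -0.65 0 XXXXXXX [-1.17, 0.36, 0.38, 2.35, 1.33, 0.93, -2.11] [0.11, 0.95, -1.07, 2.36, 1.8, 1.78, -2.32] [-1.05, 0.52, 0.66, 2.2, 1.53, 0.61, -2.08]
-1 -0.65 0.03 XXXXXXX [-1.25, 0.38, 0.41, 2.31, 1.26, 0.95, -2.08] [0.04, 0.96, -1.07, 2.33, 1.75, 1.79, -2.35] [-1.08, 0.52, 0.62, 2.18, 1.45, 0.66, -2.03]
-1 -0.65 0.06 XXXXXXX [-1.32, 0.41, 0.44, 2.27, 1.19, 0.96, -2.05] [-1.27, 0.78, 0.66, 2.4, 1.68, 0.58, -2.64] [-1.11, 0.53, 0.59, 2.15, 1.37, 0.7, -1.99]
```

Run:
```python
from h import *
F=frame(.13); L=np.array([.589,.0103,.152]); T=tool2(F,-.5)
bot.gripper_to(0.0,20)
bot.reach(L+F@np.array([0,.06,.03])-.1*T[:,2],quat(T))
W=wristT(); im,d=snap('wrist','w1'); np.save('pics/w1T.npy',W); print(bot.get_obs()['time'],bot.get_obs()['eef_pos'],bot.get_obs()['gripper_width'])
```

```text
3.3917 [0.52782428 0.11191061 0.23156868] 0.0007720699202300988
```

View pics/w1.png

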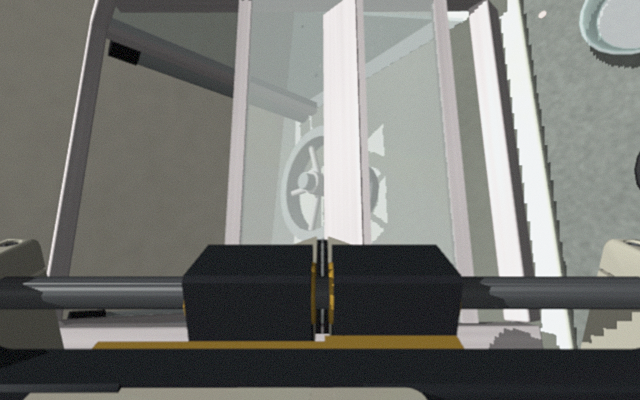

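The lip is the bright bar at columns 325–366 and its lower front edge is near column 366. Up-slope is to the image's left. The marker is mostly hidden behind the hand near (85,313), so I'll shift left to see it.

Run:
```python
from h import *
F=frame(.13); L=np.array([.589,.0103,.152]); T=tool2(F,-.5)
bot.servo_line(L+F@np.array([0,.17,.07])-.12*T[:,2],.15)
W=wristT(); im,d=snap('wrist','w2'); np.save('pics/w2T.npy',W); print(bot.get_obs()['time'])
```

```text
4.4417
```

View pics/w2.png

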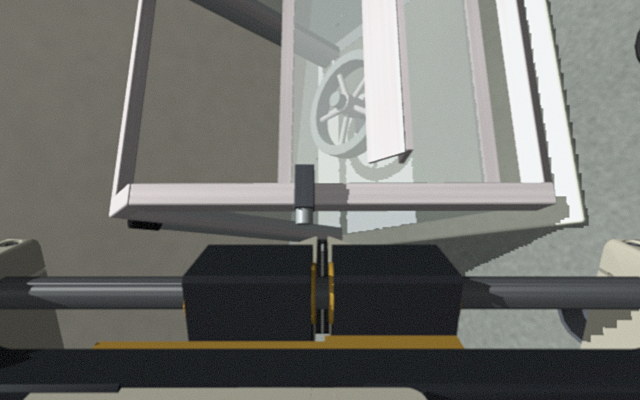

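The marker block spans columns 296–313 and rows 165–208. The lip's front face is the strip at columns ~401–411, with its end near row 150.

Run:
```python
from h import *
F=frame(.13)
p=bot.camera_params('wrist')
def P(f,uv):
    z=np.load(f'pics/{f}.npz'); d=z['d']; W=np.load(f'pics/{f}T.npy'); uv=np.array(uv); zz=d[uv[:,1],uv[:,0]]
    c=np.c_[ray(p,uv)*zz[:,None],zz]; return c@W[:3,:3].T+W[:3,3], z['im'][uv[:,1],uv[:,0]]
def show(f,uv):
    w,c=P(f,uv)
    for a,b,e in zip(uv,w,c): print(f,a,e,b.round(4),'F',(b@F).round(4))
show('w2',[(c,140) for c in range(396,418,2)])
show('w2',[(c,60) for c in (398,400,402,404,406,408,410)])
show('w2',[(c,185) for c in range(290,322,2)])
show('w2',[(304,r) for r in range(162,212,5)])
show('w1',[(c,100) for c in range(354,374,2)])
```

```text
w2 (396, 140) [240 241 243] [0.5808 0.1286 0.1542] F [0.3539 0.0522 0.4997]
w2 (398, 140) [239 238 241] [0.5785 0.1291 0.1545] F [0.352  0.053  0.4984]
w2 (400, 140) [242 242 242] [0.5772 0.129  0.1534] F [0.3517 0.0531 0.4968]
w2 (402, 140) [247 247 244] [0.575  0.1295 0.1535] F [0.35   0.0538 0.4955]
w2 (404, 140) [170 170 170] [0.5734 0.1296 0.1529] F [0.3492 0.0542 0.494 ]
w2 (406, 140) [184 185 190] [0.5682 0.1316 0.1569] F [0.3429 0.0568 0.4939]
w2 (408, 140) [186 187 191] [0.5669 0.1316 0.1559] F [0.3426 0.057  0.4924]
w2 (410, 140) [185 186 191] [0.5669 0.1309 0.1533] F [0.3441 0.0563 0.4903]
w2 (412, 140) [184 189 187] [0.5884 0.1186 0.122 ] F [0.3794 0.0413 0.479 ]
w2 (414, 140) [173 179 172] [0.5863 0.1189 0.1218] F [0.378  0.0419 0.4776]
w2 (416, 140) [175 176 173] [0.5856 0.1185 0.1197] F [0.3787 0.0416 0.4755]
w2 (398, 60) [242 240 240] [0.5841 0.054  0.1541] F [ 0.3491 -0.0222  0.4955]
w2 (400, 60) [167 168 172] [0.5816 0.055  0.1544] F [ 0.3471 -0.0208  0.4942]
w2 (402, 60) [191 190 196] [0.5778 0.0572 0.1562] F [ 0.3433 -0.0182  0.4934]
w2 (404, 60) [199 195 202] [0.
[... 2320 characters left out ...]
-0.0136  0.1544] F [ 0.3495 -0.0905  0.4963]
w1 (358, 100) [164 166 169] [ 0.5928 -0.0138  0.1531] F [ 0.3496 -0.0906  0.4946]
w1 (360, 100) [188 188 196] [ 0.5876 -0.0114  0.1559] F [ 0.344  -0.0875  0.4936]
w1 (362, 100) [187 190 192] [ 0.5871 -0.0119  0.1542] F [ 0.3448 -0.0879  0.492 ]
w1 (364, 100) [191 193 199] [ 0.5856 -0.0117  0.1535] F [ 0.3441 -0.0875  0.4905]
w1 (366, 100) [182 187 186] [ 0.6103 -0.0279  0.1264] F [ 0.3787 -0.1067  0.4842]
w1 (368, 100) [172 176 171] [ 0.6091 -0.028   0.1251] F [ 0.3786 -0.1067  0.4824]
w1 (370, 100) [171 179 173] [ 0.608  -0.0281  0.1236] F [ 0.3786 -0.1067  0.4806]
w1 (372, 100) [172 181 176] [ 0.606  -0.0278  0.1231] F [ 0.3776 -0.1061  0.4789]
```

Both views agree. In slope coordinates the lip edge is at 0.489, the marker centre at 0.578 and the lip middle at y_F = −0.064, so the window must rise about 89 mm. I'll approach beneath the lip and push gently, stopping short to measure.

```bash
cat >> h.py <<'E'
F=frame(.13); O=np.array([.3437,-.064,.489]); T=tool2(F,-.5)
def at(x,y,z): return F@(O+np.array([x,y,z]))
def fz(): o=bot.get_obs(); return (o['ft_force']@F).round(2), ((o['eef_pos']@F)-O).round(4), round(o['time'],2)
E
python3 - <<'E'
from h import *
bot.servo_line(at(-.05,.055,-.045),.15); print(fz())
bot.servo_line(at(.022,.02,-.045),.1); f0=fz(); print(f0)
z=-.045; hit=None
while z<.06:
    z+=.005; bot.servo_line(at(.022,.02,z),.04); f=fz(); print(f)
    if abs(f[0][2]-f0[0][2])>15: print('high'); break
    if hit is None and f[0][2]-f0[0][2]<-2: hit=z
print(hit)
W=wristT(); snap('wrist','w3'); np.save('pics/w3T.npy',W)
E
```

```text
(array([-0.12, -0.22, -0.02]), array([-0.0499,  0.0555, -0.0447]), 6.02)
(array([ 0.15,  0.42, -0.32]), array([ 0.0218,  0.0203, -0.045 ]), 6.97)
(array([-0.28, -0.36, -0.51]), array([ 0.0218,  0.0204, -0.0393]), 7.24)
(array([ 0.72,  0.58, -0.38]), array([ 0.022 ,  0.0201, -0.0346]), 7.52)
(array([-0.35,  0.59,  0.13]), array([ 0.022 ,  0.02  , -0.0297]), 7.79)
(array([ 0.61, -0.76, -0.04]), array([ 0.022 ,  0.02  , -0.0247]), 8.07)
(array([-0.73,  0.28,  0.78]), array([ 0.022 ,  0.02  , -0.0197]), 8.34)
(array([ 0.55,  0.42, -1.86]), array([ 0.0219,  0.02  , -0.0152]), 8.62)
(array([ 0.73, -0.4 , -2.35]), array([ 0.022 ,  0.02  , -0.0098]), 8.89)
(array([-0.69, -0.3 , -1.81]), array([ 0.022 ,  0.02  , -0.0044]), 9.17)
(array([-0.64, -0.4 , -2.77]), array([0.022 , 0.02  , 0.0007]), 9.44)
(array([-0.75,  0.27, -1.68]), array([0.022 , 0.02  , 0.0056]), 9.72)
(array([-1.  ,  0.12, -2.16]), array([0.022 , 0.02  , 0.0106]), 9.99)
(array([-0.22,  0.51, -2.77]), array([0.022 , 0.02  , 0.0156]), 10.27)
(array([ 0.46,  0.06, -1.52]), array([0.022 , 0.02  , 0.0206]), 10.54)
(array([-0.19,  0.88, -1.95]), array([0.022 , 0.02  , 0.0256]), 10.82)
(array([-1.15,  1.14, -2.07]), array([0.022 , 0.0201, 0.0306]), 11.09)
(array([-0.67,  1.78, -2.34]), array([0.022 , 0.02  , 0.0355]), 11.37)
(array([-0.77,  1.65, -1.75]), array([0.022 , 0.0201, 0.0404]), 11.64)
(array([-0.62,  1.64, -2.34]), array([0.022 , 0.02  , 0.0453]), 11.92)
(array([-0.42,  2.24, -2.05]), array([0.022 , 0.0201, 0.0503]), 12.19)
(array([-0.54,  2.12, -2.6 ]), array([0.022 , 0.0201, 0.0553]), 12.47)
(array([ 0.07,  1.81, -1.92]), array([0.022 , 0.02  , 0.0603]), 12.74)
(array([ 0.05,  1.67, -2.28]), array([0.022 , 0.02  , 0.0653]), 13.02)
-0.009999999999999998
```

View pics/w3.png

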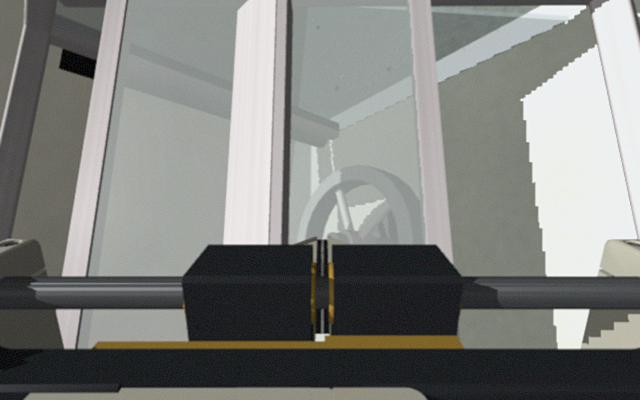

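The lip has moved up with the fingers beneath it; its front-face strip is now near columns 272–290. I'll measure the edge.

```bash
cat >> h.py <<'E'
def lipedge(f):
    p=bot.camera_params('wrist'); d=np.load(f'pics/{f}.npz')['d']; W=np.load(f'pics/{f}T.npy'); out=[]
    v,u=np.mgrid[10:390:4,200:480]; uv=np.c_[u.ravel(),v.ravel()]; zz=d[uv[:,1],uv[:,0]]
    w=(np.c_[ray(p,uv)*zz[:,None],zz]@W[:3,:3].T+W[:3,3])@F-O
    for r in range(10,390,4):
        m=(uv[:,1]==r)&(abs(w[:,0])<.003)&(w[:,1]>-.12)&(w[:,1]<.12)&(zz>0)
        if m.sum()>=2: out.append((r,*w[m][w[m][:,2].argmin()].round(4),w[m][:,2].max().round(4)))
    return out
E
python3 - <<'E'
from h import *
for f in('w1','w2','w3'): o=np.array(lipedge(f)); print(f,len(o)); print(o[::6]); print(np.median(o[:,3]))
E
```

```text
w1 59
[[ 1.000e+01  1.000e-04 -1.072e-01  9.000e-04  5.100e-03]
 [ 3.400e+01  1.700e-03 -8.500e-02  5.000e-04  5.400e-03]
 [ 5.800e+01  1.200e-03 -6.190e-02  3.000e-04  5.400e-03]
 [ 8.200e+01  1.400e-03 -4.010e-02  9.000e-04  5.000e-03]
 [ 1.060e+02  1.100e-03 -1.860e-02  7.000e-04  4.900e-03]
 [ 1.300e+02  6.000e-04  2.100e-03  6.000e-04  4.600e-03]
 [ 1.540e+02  4.000e-04  2.200e-02  4.000e-04  4.900e-03]
 [ 1.780e+02  2.000e-04  4.130e-02  2.000e-04  4.800e-03]
 [ 2.020e+02  3.000e-04  5.980e-02  0.000e+00  4.400e-03]
 [ 2.260e+02  9.000e-04  7.770e-02 -3.000e-04  4.700e-03]]
0.0005
w2 33
[[ 1.000e+01  6.000e-04 -6.400e-03  6.000e-04  5.200e-03]
 [ 3.400e+01 -6.000e-04  1.970e-02  1.300e-03  5.300e-03]
 [ 5.800e+01  3.000e-04  4.330e-02  6.000e-04  4.800e-03]
 [ 8.200e+01  8.000e-04  6.650e-02 -0.000e+00  4.800e-03]
 [ 1.060e+02  4.000e-04  8.950e-02  5.000e-04  5.300e-03]
 [ 1.300e+02  7.000e-04  1.113e-01 -1.000e-04  5.100e-03]]
0.0005
w3 62
[[ 1.000e+01  2.600e-03 -1.044e-01  8.390e-02  8.880e-02]
 [ 3.400e+01  1.800e-03 -8.960e-02  8.400e-02  8.840e-02]
 [ 5.800e+01  2.300e-03 -7.640e-02  8.370e-02  8.830e-02]
 [ 8.200e+01  8.000e-04 -6.220e-02  8.370e-02  8.860e-02]
 [ 1.060e+02  1.500e-03 -5.000e-02  8.390e-02  8.860e-02]
 [ 1.300e+02  2.300e-03 -3.800e-02  8.370e-02  8.810e-02]
 [ 1.540e+02  1.500e-03 -2.580e-02  8.380e-02  8.830e-02]
 [ 1.780e+02  2.500e-03 -1.460e-02  8.360e-02  8.830e-02]
 [ 2.020e+02  2.700e-03 -3.500e-03  8.330e-02  8.840e-02]
 [ 2.260e+02  2.600e-03  7.400e-03  8.350e-02  8.790e-02]
 [ 2.540e+02 -1.400e-03  1.990e-02  6.200e-02  6.920e-02]]
0.0836
```

It needs about 6 mm more. I'll push that, back off down and out, and then check lip and marker in one view.

Run:
```python
from h import *
bot.servo_line(at(.022,.02,.071),.025); print(fz())
bot.servo_line(at(.022,.02,.045),.06)
bot.servo_line(at(-.06,.065,.045),.12); print(fz())
bot.servo_line(at(0,.17,.10)-.12*T[:,2],.15); print(fz())
W=wristT(); im,d=snap('wrist','w4'); np.save('pics/w4T.npy',W)
o=np.array(lipedge('w4')); print(o[::5])
p=bot.camera_params('wrist')
m=cv2.inRange(im,(50,50,50),(95,95,95)); v,u=np.mgrid[100:235,200:450]; uv=np.c_[u.ravel(),v.ravel()]; zz=d[uv[:,1],uv[:,0]]
w=(np.c_[ray(p,uv)*zz[:,None],zz]@W[:3,:3].T+W[:3,3])@F-O
k=(m[uv[:,1],uv[:,0]]>0)&(abs(w[:,0])<.003)&(abs(w[:,1]-.16)<.03); print('mark',k.sum(),w[k].min(0),w[k].max(0),np.median(w[k],0))
print({n:bot.solve_ik(q,np.array([0,0,1,0.])) for n,q in (('a',[.556,-.24,.15]),('b',[.556,-.24,.06]))})
```

```text
(array([ 0.46,  2.42, -2.75]), array([0.022 , 0.02  , 0.0715]), 13.46)
(array([-0.61,  0.57, -0.64]), array([-0.0598,  0.0647,  0.0451]), 14.97)
(array([ 0.42,  0.54, -0.28]), array([-0.1052,  0.2263,  0.0997]), 16.31)
[[ 1.000e+01 -1.000e-03 -8.300e-03  9.080e-02  9.450e-02]
 [ 3.000e+01 -0.000e+00  1.240e-02  9.090e-02  9.460e-02]
 [ 5.000e+01  1.100e-03  3.240e-02  9.010e-02  9.460e-02]
 [ 7.000e+01 -0.000e+00  5.350e-02  9.020e-02  9.470e-02]
 [ 9.000e+01  9.000e-04  7.270e-02  9.030e-02  9.470e-02]
 [ 1.100e+02  2.000e-03  9.130e-02  9.040e-02  9.480e-02]
 [ 1.300e+02  3.000e-04  1.108e-01  8.970e-02  9.400e-02]]
mark 729 [-0.00244792  0.14153173  0.08119698] [0.00260164 0.17756242 0.09666917] [1.49814507e-05 1.59664670e-01 8.91532769e-02]
{'a': array([-0.0129574 ,  0.50210326,  0.48337543,  1.74414932, -0.27594005,
        0.96314439,  2.14936009]), 'b': array([ 0.28664296,  0.58098607,  0.04721187,  1.7954912 , -0.03737313,
        0.76597579,  1.92385462])}
```

View pics/w4.png

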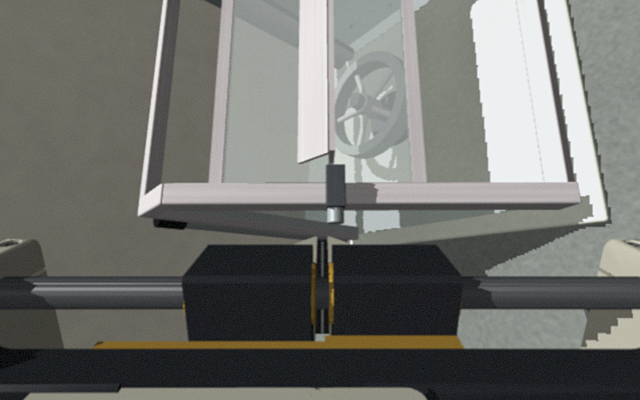

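The lip edge is at 0.0897 and the marker block spans 0.081–0.097 with its centre at 0.089, so the window is right. In the image the lip edge (column ~331) lies within the block (327–344). Now the button.

Run:
```python
from h import *
h=np.array([np.cos(.13),np.sin(.13),0]); D=np.array([0,0,-1.])
B=np.array([.5559,-.2405])
bot.servo_line(at(0,.17,.10)-.2*T[:,2],.2)
best=None
M=np.c_[np.cross(h,D),h,D]; 
for s in(1,-1):
    q=[bot.solve_ik(p,quat(M@np.diag([s,s,1]))) for p in([.42,.03,.3],[.45,-.2,.25],[*B,.13],[*B,.055])]
    print(s,[None if a is None else a.round(2).tolist() for a in q])
    if all(a is not None for a in q) and best is None: best=M@np.diag([s,s,1])
Q=quat(best)
bot.reach([.42,.03,.3],Q); bot.reach([.45,-.2,.25],Q); bot.reach([*B,.13],Q)
print(bot.get_obs()['time'],bot.get_obs()['eef_pos'],bot.get_obs()['ft_force'])
snap('wrist','w5');np.save('pics/w5T.npy',wristT()); snap('scene','s5')
```

```text
1 [[-0.59, 0.01, 0.4, 1.94, -0.01, 1.19, -0.05], [-0.24, 0.21, 0.66, 1.89, -0.15, 1.09, 0.61], [0.13, 0.5, 0.27, 1.75, -0.17, 0.91, 0.6], [0.26, 0.59, 0.09, 1.8, -0.07, 0.76, 0.51]]
-1 [None, [-0.58, 0.33, 1.18, 1.91, -0.33, 1.12, -2.29], [-0.37, 0.76, 1.15, 1.79, -0.77, 1.12, -1.96], [-0.35, 0.89, 1.14, 1.85, -0.95, 1.06, -1.83]]
19.7833 [ 0.5556915  -0.23963499  0.13062685] [-0.31591643 -1.16153333  0.83469794]
```

View pics/w5.png

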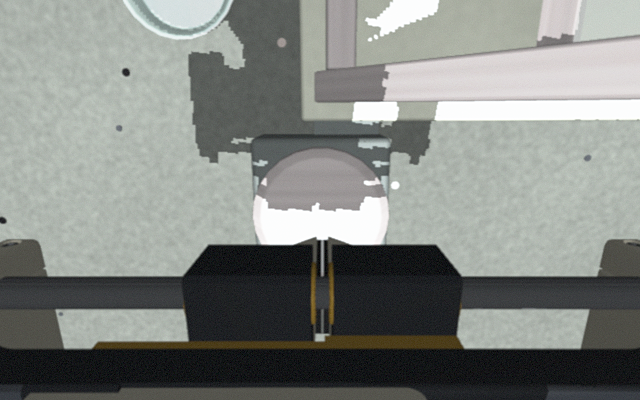

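The hand is over the button, which is centred at column ~320 in line with the fingers. Pressing now.

Run:
```python
from h import *
B=[.5559,-.2405]
bot.servo_line([*B,.08],.08); f0=bot.get_obs()['ft_force'][2]; z=.08; print(f0)
while z>.040:
    z-=.002; bot.servo_line([*B,z],.02); o=bot.get_obs(); f=o['ft_force'][2]-f0
    print(round(z,3),o['eef_pos'][2].round(4),f.round(2))
    if f>25: break
bot.pause(.2)
print('settled',bot.get_obs()['eef_pos'],bot.get_obs()['ft_force'])
```

```text
0.19914915817504386
0.078 0.0782 -0.21
0.076 0.0759 0.23
0.074 0.0739 -0.59
0.072 0.0718 0.11
0.07 0.0699 -0.09
0.068 0.068 0.97
0.066 0.066 1.45
0.064 0.0639 1.43
0.062 0.0618 -0.02
0.06 0.0598 0.39
0.058 0.0578 0.77
0.056 0.0562 6.13
0.054 0.0559 26.5
settled [ 0.55606882 -0.24059182  0.0559215 ] [-5.95695401  3.71992561 26.66740836]
```

Firm stop at z = 0.0559, which is 12 mm below 0.068, with 26 N. I'll move clear and check everything.

Run:
```python
from h import *
B=[.5559,-.2405]
bot.servo_line([*B,.2],.1); bot.servo_line([.44,-.24,.32],.2)
bot.pause(.3); snap('top','t6'); snap('scene','s6')
a=np.load('pics/top0.npz'); b=np.load('pics/t6.npz')
df=cv2.absdiff(a['im'],b['im']).max(2)
q=[(224,222),(271,250),(330,250),(390,236)]
for u,v in q: print((u,v),df[v-20:v+20,u-20:u+20].mean().round(2))
print('button',pts('top',[(455,170),(461,178),(468,170)],b['d'])[:,2],pts('top',[(455,170),(461,178),(468,170)],a['d'])[:,2])
print(bot.get_obs()['time'],bot.get_obs()['ft_force'])
```

```text
(224, 222) 4.99
(271, 250) 6.0
(330, 250) 18.75
(390, 236) 14.22
button [0.05517689 0.05737316 0.0570726 ] [0.06800017 0.06515145 0.06793577]
27.1 [0.85781098 0.24968422 1.01439888]
```

View pics/t6.png

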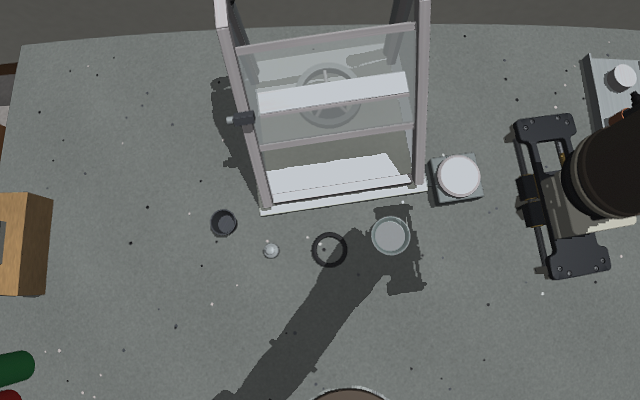

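The bystanders sit at the same pixels as before (only the arm's shadow differs), the window is up beside the marker, the button is about 11 mm lower and the hand is clear. I'll do one numeric check of the lip, then hand in.

Run:
```python
from h import *
d=np.load('pics/t6.npz')['d']
v,u=np.mgrid[85:120,270:405]; w=pts('top',np.c_[u.ravel(),v.ravel()],d)@F-O
k=abs(w[:,0])<.003; e=w[k]; print(k.sum(), np.percentile(e[:,2],[1,10,50,90]))
v,u=np.mgrid[108:130,226:256]; w=pts('top',np.c_[u.ravel(),v.ravel()],d)@F-O
k=(abs(w[:,0])<.004)&(abs(w[:,1]-.16)<.02); print('mark',k.sum(),np.percentile(w[k][:,2],[2,50,98]))
bot.hand_in()
```

```text
405 [0.09074436 0.09168086 0.09420096 0.09651424]
mark 181 [0.08400167 0.09161911 0.09868755]
the job is handed in; nothing more can be done
```

The window is open with its lip level with the marker, the brake button is fully down, and the job is handed in at about 27 s of the 58 s allowed.

- **Window:** I pushed it up about 90 mm with the closed fingertips under the lip, at roughly 2–3 N. Afterwards the wrist camera put the lip's lower edge within about 1 mm of the marker block's centre. The last top view put both about 1–2 mm further up the slope, which is within its calibration, and agreed with each other to about 1 mm.
- **Brake button:** I pressed it to a firm stop at z = 0.056 m with 26 N. The last top view shows its top at about 0.0565 m, against about 0.067 m before.
- **Surroundings:** In the last top view the dish, cup, ring, weight and marker look unmoved, judged by eye because the arm's shadow spoiled the picture-difference check. The arm is clear and touching nothing.

No check failed.

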